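# Lock the instrument stand's arm with its pin

## Robot

A 6-joint arm with a two-finger parallel gripper is mounted at the origin on the work surface. World frame = base frame: x ahead of the robot, y to its left, z up, the work surface at z = 0. Lengths are in m, angles in degrees, forces in N, time in s.
With the tool pointing down it reaches from about 0.25 to 0.725 m from the base axis. Payload 9.7 kg.
Tool frame: the origin (TCP) lies midway between the tips of the shut fingers; the grasp point (between the pads) lies 19 mm behind it (bot.pinch_z is the distance from the TCP to the grasp point, in m); z points along the fingers, y is the line along which they close (so a half turn about z gives the same grasp; the last joint's range is limited). The gripper opens to 85 mm and grips with 20 to 120 N. Pads are 22 mm wide; open, the fingers measure 114 mm over their backs; the gripper's body (76 mm by 85 mm) begins 54 mm behind the grasp point. The pads swing forward as they close: fully open they stand 13 mm farther back than shut.
Start: joints at [63.369, 4.979, 10.078, 95.1, 0, 90], TCP at [0.247, 0.492, 0.198] pointing down, gripper open.
Joint ranges: [-179.16, 179.16], [-48.56, 103.87], [-65.8, 70.77], [-126.05, 130.52], [-82.76, 87.17], [-180, 180]. Speed limits (degrees/s): [127.2, 127.2, 147.25, 180, 180, 180].

## Interface

Orientations are given as [roll, pitch, yaw] about the fixed x, y, z axes, in that order (R = Rz(yaw) Ry(pitch) Rx(roll)).
In Python, from workcell import sensors, camera, ticket, bot gives the robot as it stands.
- The arm moves only by the shell command python3 -m handwheel 'ROWS' [FORCE]. ROWS is a JSON object of lists of equal length, an entry for each row: "gripper": the opening, from -1 (shut) to 1 (fully open); "slide": the shift along the tool's x, y, z in mm, a list of three; "yaw": the turn about the tool's z in rad. A call has 1 to 8 rows; each row shifts and turns the commanded pose from where the row before left it, along the tool's axes as they then stand; what a row does not reach is not made up. A row lasts 1/12 s, in which the tool goes at most 41.7 mm and 7.16 degrees, less where a joint would pass 70% of its speed; a pose out of reach is approached as far as the arm can. A call is refused whole if a number of a shift passes 41.7 or a number of a turn 0.125, either way. A call with a gripper value outside its range is refused whole. The fingers move at their own pace and stop on an object; FORCE is the grip in N (left out, the last holds). Time passes only in rows, so rows that do not move let the fingers close. It gives the time, the measured TCP pose, the force, the opening and the grip force at its end, in the units of the state.
- sensors.get_obs(): the state, without advancing time (a new reading comes with each control period).
- camera(name): name is "scene" or "top" or "wrist"; returns a dict with "img" (400x640x3 uint8, red, green, blue), "fx", "fy", "cx", "cy" (pixels), "dist" ([k1, k2, p1, p2, k3] as OpenCV has them; the pictures are not rectified), "R" (3x3) and "t" (3): a world point X has camera coordinates R X + t. Camera axes: x right, y down, z forward; pixel columns grow to the right and rows downward; lengths in m; the calibration is good to about 2 mm. A picture is of the moment at which its call begins. There is no depth.
- ticket.job_done(): hands the job in; it is judged then, once.
The state is a dict: "time": time; "q": joint angles; "qd": joint speeds; "joint_efforts": joint torques, N m; "ee_pos": TCP position; "tcp_rot": TCP orientation; "wrist_force": force on the tool from outside, world axes, zero at the start; "torque": the same for the moment, N m; "opening": finger opening in m; "grasp_force": force on a finger pad.
Only numpy, scipy, OpenCV 4.12 (cv2) and the standard library are available. Lean on these libraries where they do the work, as an engineer would, in place of code of your own. Each camera call takes 0.05 s, during which the arm holds its last target. There are 200 camera calls.

## Task

Three steel pins stand in the white block. Take the lock pin - the tall one with a collar and a grip knob - and put it down through the fork of the grey holding stand and the arm's tongue inside it, so that the arm is locked: the pin upright, fully home with its collar resting on the fork, and released. Leave the short pin and the headless pin standing in the block.

Things in the scene. Friction and masses are not known exactly. Their poses are not given: they have to be found in the camera images.
- lock_pin: Steel lock pin, 110 g, upright in any of the white block's holes. Origin: centre of its lower tip; z up along it. Above the tip: round shank 14 mm thick to 50 mm (lowest 6 mm tapered to 8 mm), collar 34 mm wide from 50 to 55 mm, round grip knob 22 mm wide from 55 to 89 mm. Its tip stands 12 mm above the table, 18 mm deep in the block. From above, the knob is free across the row of holes.
- fork_hole (a point): Centre of the hole's mouth on the top face of the fork, 70 mm above the table, z up. Fixed grey fork: two level plates 70 x 64 x 8 mm, 22 mm apart, a 20 mm hole through both. Between them the arm's tongue, 24 mm hole, in line within 3 mm; it gives way to the pin. Pin home: tip 50 mm below this point, nothing under it. Arm pivot 130 mm off along +y; tweezers in a clamp beyond, up to 90 mm high.
- short_pin: Not to be used: same collar and knob but a shank of only 24 mm, so its collar is just above the block. Origin at its lower tip, z up. It stands in another hole of the fixed white block (70 x 200 mm, 30 mm high), whose three 16 mm holes lie in a straight row along its length, 60 mm apart; any pin may be in any hole.
- plain_pin: Not to be used: a plain headless steel rod, 14 mm thick and 75 mm long, standing in the remaining hole of the block. Origin at its lower end, z up.
There are look-alikes about, which are no part of the job. Leave any pink or red look-alike of the lock_pin alone.

How it is judged (in metres and radians):
At the end, for the whole second after the job is handed in: The lock pin is at rest, upright within 10 degrees, through the fork and tongue: its tip 45 to 56 mm below the hole's mouth (collar down on the fork within 5 mm) and within 10 mm of the hole's axis (z of lock_pin in the frame of fork_hole between -0.056 and -0.045 m and horizontal distance between lock_pin and fork_hole below 0.01 m and angle between lock_pin's own z axis and vertical below 0.18 rad and linear speed of lock_pin below 0.02 m/s); the robot touches nothing.
It fails at once if the short pin is taken, moved by more than 30 mm or knocked over (distance of short_pin from where it was at the start of the episode above 0.03 m or angle between short_pin's own z axis and vertical above 0.4 rad).
It fails at once if the headless pin is taken, moved by more than 30 mm or knocked over (distance of plain_pin from where it was at the start of the episode above 0.03 m or angle between plain_pin's own z axis and vertical above 0.4 rad).
It also fails if it takes over 42 s, if anything falls off the work surface, if the arm or the gripper's body presses on something with over 40 N, if the wrist force passes 120 N, or if a joint passes its speed limit or range.

## Working session

There is one attempt and no reset: what is moved stays moved. The work goes in short steps, Python scripts to look and compute and a shell command to move; the robot and the scene stay as the last step left them, time stands still between calls to the robot, and variables do not carry over. Pictures are saved under pics/ and viewed, at most 11 in all, crops included, and the job is handed in when it is done.

```bash
ls; mkdir -p pics
cat > h.py <<'E'
import numpy as np, cv2, pickle
from workcell import sensors, camera, ticket, bot
def grab(name, fn):
    c=camera(name); pickle.dump(c,open(f'pics/{fn}.pkl','wb'))
    cv2.imwrite(f'pics/{fn}.png',c['img'][:,:,::-1]); return c
def load(fn): return pickle.load(open(f'pics/{fn}.pkl','rb'))
def K(c): return np.array([[c['fx'],0,c['cx']],[0,c['fy'],c['cy']],[0,0,1.]])
def ray(c,uv):
    p=cv2.undistortPoints(np.array([[uv]],float),K(c),np.array(c['dist'],float))[0,0]
    R=np.array(c['R']);t=np.array(c['t']); d=R.T@np.array([p[0],p[1],1]); return -R.T@t,d/np.linalg.norm(d)
def onz(c,uv,z):
    o,d=ray(c,uv); return o+d*(z-o[2])/d[2]
def tri(*obs):
    A=np.zeros((3,3));b=np.zeros(3)
    for c,uv in obs:
        o,d=ray(c,uv);P=np.eye(3)-np.outer(d,d);A+=P;b+=P@o
    X=np.linalg.solve(A,b); return X,[np.linalg.norm(np.cross(X-ray(c,uv)[0],ray(c,uv)[1])) for c,uv in obs]
def proj(c,X):
    return cv2.projectPoints(np.array([X],float),cv2.Rodrigues(np.array(c['R'],float))[0],np.array(c['t'],float),K(c),np.array(c['dist'],float))[0].ravel()
E
python3 - <<'E'
from h import *
s=sensors.get_obs(); print(s)
for n in ['scene','top','wrist']:
    c=grab(n,n+'0'); print(n,c['fx'],-np.array(c['R']).T@c['t'])
print(bot.pinch_z)
E
```

```text
pics
{'time': 0.0, 'q': array([ 6.33682007e+01,  5.01120739e+00,  1.00346652e+01,  9.50993425e+01,
       -1.28561592e-03,  9.00000685e+01]), 'qd': array([-0.07614601,  0.04148514, -0.02064784,  0.04924611, -0.01093192,
        0.04169909]), 'joint_efforts': array([ 5.97787239e-04, -5.20389354e+01,  4.64800036e+01,  1.60899136e-02,
        2.02018178e-06,  2.72851889e-05]), 'ee_pos': array([0.24642542, 0.49140284, 0.19708396]), 'tcp_rot': array([-1.79924115e+02,  1.28570546e-03,  1.53368134e+02]), 'wrist_force': array([ 0.45674527, -0.16316437, -0.17140483]), 'torque': array([-0.03794489,  0.00181698, -0.00977977]), 'grasp_force': 0.0, 'opening': 0.08527525290346948}
scene 512.5321042946101 [ 1.3388252  -0.18426665  0.62299275]
top 370.2234647477213 [ 0.36785017 -0.04907136  0.79362279]
wrist 340.46639014483884 [0.18269216 0.52479949 0.37323894]
0.0187
```

View pics/scene0.png

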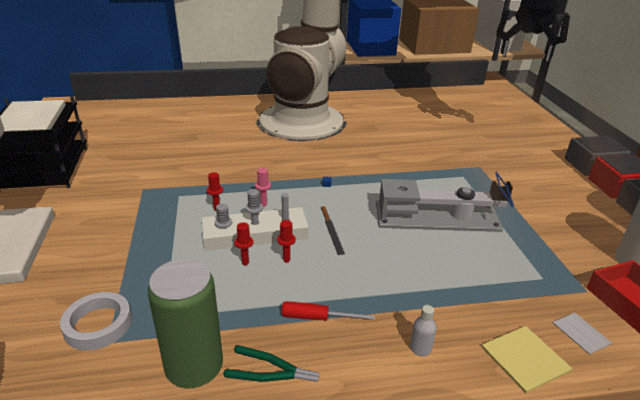

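View pics/top0.png

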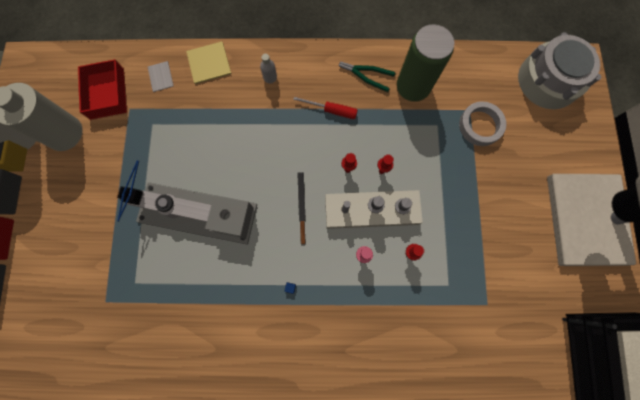

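The scene view shows the short pin near (222,213), the collared tall lock pin at (254,203), the headless rod at (285,207) and the fork hole at (403,188). In the top view they are at (404,205), (376,203), (346,207) and (224,214). Red and pink decoys stand around the block. Next I zoom in on both views.

Run:
```python
from h import *
a=load('scene0')['img'][155:275,180:340]; b=load('top0')['img'][140:270,320:440]; f=load('scene0')['img'][165:240,365:515]; g=load('top0')['img'][170:250,120:270]
r=lambda i,w,h:cv2.resize(i,(w,h),interpolation=cv2.INTER_CUBIC)
o=np.vstack([np.hstack([r(a,400,300),r(b,400,300)]),np.hstack([r(f,400,300),r(g,400,300)])])
cv2.imwrite('pics/crop0.png',o[:,:,::-1])
```

```text
(no output)
```

View pics/crop0.png

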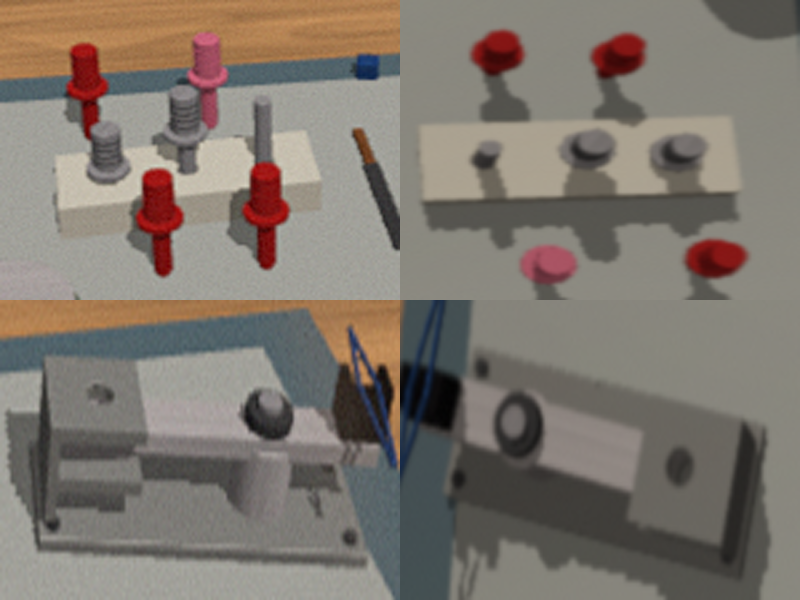

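The lock pin is in the middle hole: its knob top is at scene (253.6,192.2) and top (379.4,202). The fork hole is at scene (402.5,188.5) and top (225,214.3). I triangulate from these.

Run:
```python
from h import *
np.set_printoptions(precision=4,suppress=True)
s,t=load('scene0'),load('top0')
P={'lock':((253.6,191.5),(379.4,202)),'short':((222.3,206),(407,203.7)),'plain':((285,195),(346.5,205)),'hole':((402.5,188.5),(225,214.3)),
'redA':((213.5,174.5),(416.5,250)),'pinkB':((262.7,170),(367,252.5)),'redC':((243,225),(389,159.5)),'redD':((286.3,222.5),(351,158.5))}
for k,(a,b) in P.items(): print(k,*tri((s,a),(t,b)))
for uv in [(326,194),(419,191),(422,222),(328,227)]: print('blk',onz(t,uv,.03))
w=load('wrist0'); print(w['R'],w['t'])
```

```text
lock [ 0.5182 -0.1615  0.1009] [np.float64(0.0024489894096659643), np.float64(0.0024489894096658862)]
short [ 0.5205 -0.2211  0.0749] [np.float64(0.00204732050619687), np.float64(0.0020473205061969997)]
plain [ 0.5151 -0.1008  0.0857] [np.float64(0.0011677316524223414), np.float64(0.0011677316524223887)]
hole [0.4986 0.1404 0.0701] [np.float64(0.0015874775780334383), np.float64(0.001587477578033421)]
redA [ 0.4276 -0.2339  0.0897] [np.float64(0.0004037597330227874), np.float64(0.000403759733022843)]
pinkB [ 0.4228 -0.1372  0.0907] [np.float64(0.0020171469502583365), np.float64(0.0020171469502583915)]
redC [ 0.6074 -0.1855  0.0902] [np.float64(0.0022389038178216593), np.float64(0.002238903817821698)]
redD [ 0.6095 -0.1098  0.0895] [np.float64(0.0020358196597386924), np.float64(0.0020358196597387193)]
blk [ 0.5502 -0.0629  0.03  ]
blk [ 0.5577 -0.261   0.03  ]
blk [ 0.491  -0.2637  0.03  ]
blk [ 0.4797 -0.0671  0.03  ]
[[ 0.4476  0.8942  0.    ]
 [ 0.8581 -0.4296  0.2813]
 [ 0.2516 -0.1259 -0.9596]] [-0.5511 -0.0363  0.3783]
```

```bash
python3 -m handwheel '{"gripper":[1,1,1,1,1,1,1,1],"slide":[[-30,-26,0],[-30,-26,0],[-30,-26,0],[-30,-26,0],[-30,-26,0],[-30,-26,0],[-30,-26,0],[-30,-26,0]],"yaw":[0,0,0,0,0,0,0,0]}' 40; python3 -m handwheel '{"gripper":[1,1,1,1,1,1,1,1],"slide":[[-30,-26,0],[-30,-26,0],[-30,-26,0],[-30,-26,0],[-30,-26,0],[-30,-26,0],[-30,-26,0],[-30,-26,0]],"yaw":[0,0,0,0,0,0,0,0]}'; python3 -m handwheel '{"gripper":[1,1,1,1,1,1,1,1],"slide":[[0,0,0],[0,0,0],[0,0,0],[0,0,0],[0,0,0],[0,0,0],[0,0,0],[0,0,0]],"yaw":[0.12,0.12,0.12,0.12,0.12,0.12,0.12,0.12]}'
```

```text
time: 0.82
ee_pos: [0.368, 0.1963, 0.1977]
tcp_rot: [180.0, 0.0, 153.4]
wrist_force: [0.3, 0.8, 0.2]
opening: 0.0855
grasp_force: 0.0
time: 1.48
ee_pos: [0.4894, -0.0975, 0.1977]
tcp_rot: [180.0, 0.0, 153.3]
wrist_force: [0.3, 0.7, -0.0]
opening: 0.0854
grasp_force: 0.0
time: 2.15
ee_pos: [0.489, -0.0954, 0.1975]
tcp_rot: [-180.0, -0.0, 98.0]
wrist_force: [0.6, -0.6, -0.6]
opening: 0.0853
grasp_force: 0.0
```

```bash
python3 -m handwheel '{"gripper":[1,1,1],"slide":[[0,0,0],[0,0,0],[0,0,0]],"yaw":[0.094,0,0]}'
python3 - <<'E'
from h import *
c=grab('wrist','w1'); s=sensors.get_obs(); print(s['ee_pos'],s['tcp_rot'])
for X in [(.5182,-.1615,.101),(.5205,-.2211,.075),(.515,-.1008,.087)]: print(proj(c,X))
E
```

```text
time: 2.4
ee_pos: [0.4891, -0.0954, 0.1976]
tcp_rot: [-180.0, -0.0, 93.2]
wrist_force: [-0.6, -0.2, 0.5]
opening: 0.0855
grasp_force: 0.0
[ 0.48908555 -0.09537153  0.19764861] [-1.79985353e+02 -1.72713064e-03  9.31774534e+01]
[343.75128366 265.21163811]
[339.20157396 306.47277794]
[344.33734652 194.86619635]
```

View pics/w1.png

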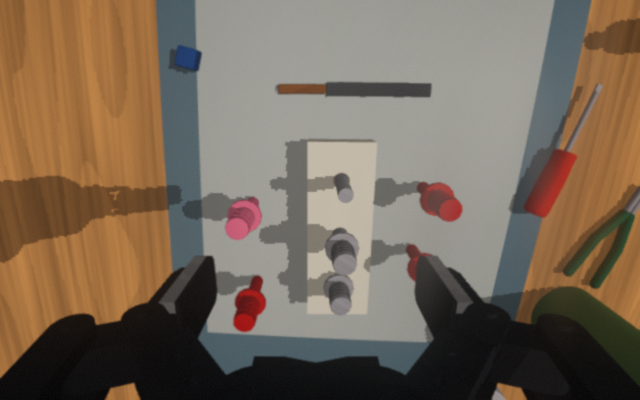

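The wrist view shows the lock knob top at (345,262), the short knob at (340,303), the plain rod top at (345,196) and the block corners at (308,141), (376,141), (368,314) and (307,314).

Run:
```python
from h import *
np.set_printoptions(precision=4,suppress=True)
s,t,w=load('scene0'),load('top0'),load('w1')
print(tri((s,(253.6,191.5)),(t,(379.4,202)),(w,(345,262))), tri((t,(379.4,202)),(w,(345,262)))[0],onz(w,(345,262),.101))
print(onz(w,(340,303),.075),onz(w,(345,196),.087))
for uv in [(308,141),(376,141),(368,314),(307,314)]: print(onz(w,uv,.03))
# hole by dark threshold
for c,(u,v),r in [(s,(402,188),8),(t,(225,214),6)]:
    g=cv2.cvtColor(c['img'],cv2.COLOR_RGB2GRAY)[v-r:v+r+1,u-r:u+r+1].astype(float)
    wt=np.clip(np.median(g)-12-g,0,None); yy,xx=np.mgrid[v-r:v+r+1,u-r:u+r+1]
    print('hole',(wt*xx).sum()/wt.sum(),(wt*yy).sum()/wt.sum());
```

```text
(array([ 0.5186, -0.1607,  0.1002]), [np.float64(0.0016617099624463517), np.float64(0.00336220489621962), np.float64(0.0019456675580907042)]) [ 0.5213 -0.1666  0.0844] [ 0.519  -0.1583  0.101 ]
[ 0.521 -0.217  0.075] [ 0.5157 -0.1018  0.087 ]
[ 0.4801 -0.0624  0.03  ]
[ 0.5483 -0.0585  0.03  ]
[ 0.5604 -0.2594  0.03  ]
[ 0.4889 -0.2632  0.03  ]
hole 403.0435706695005 188.07332624867163
hole 224.1391304347826 213.944099378882
```

```bash
python3 -m handwheel '{"gripper":[1,1,1,1,1,1],"slide":[[-33,13,0],[-33,13,0],[0,0,0],[0,0,30],[0,0,30],[0,0,0]],"yaw":[0,0,0,0,0,0]}'
python3 - <<'E'
from h import *
c=grab('wrist','w2'); s=sensors.get_obs(); print(s['ee_pos'],s['tcp_rot'])
print(proj(c,(.5187,-.1600,.101)),proj(c,(.5187,-.1600,.067)))
E
```

```text
time: 2.95
ee_pos: [0.516, -0.1593, 0.1319]
tcp_rot: [-179.5, -0.2, 93.1]
wrist_force: [-0.6, 0.8, -1.2]
opening: 0.0851
grasp_force: 0.0
[ 0.51673964 -0.15938026  0.13514103] [-1.79702267e+02 -1.10947463e-01  9.30815203e+01]
[319.4841184  218.98784336] [319.25663862 203.72955461]
```

View pics/w2.png

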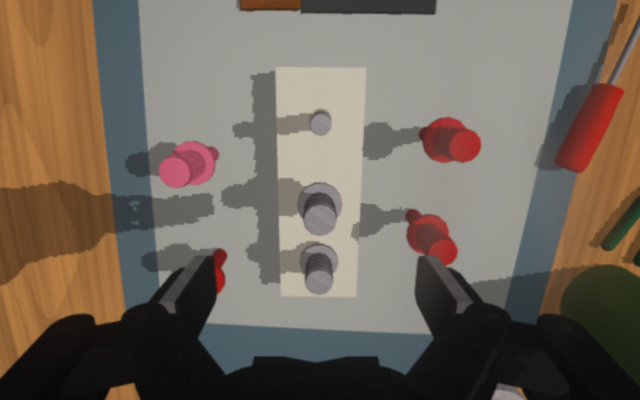

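The knob top is at (320,221) against a predicted (319.5,219), so I am centred and can descend and grip.

```bash
python3 -m handwheel '{"gripper":[1,1,1,1,1,1],"slide":[[0,0,22],[0,0,22],[0,0,22],[0,0,0],[0,0,0],[0,0,0]],"yaw":[0,0,0,0,0,0]}'
```

```text
time: 3.5
ee_pos: [0.5196, -0.1601, 0.0744]
tcp_rot: [179.9, 0.1, 93.0]
wrist_force: [0.7, -0.8, 0.6]
opening: 0.0854
grasp_force: 0.0
```

```bash
python3 -m handwheel '{"gripper":[1,-1,-1,-1,-1,-1,-1,-1],"slide":[[0,0,4],[0,0,0],[0,0,0],[0,0,0],[0,0,0],[0,0,0],[0,0,0],[0,0,0]],"yaw":[0,0,0,0,0,0,0,0]}' 60; python3 -m handwheel '{"gripper":[-1,-1,-1,-1],"slide":[[0,0,0],[0,0,0],[0,0,0],[0,0,0]],"yaw":[0,0,0,0]}'
```

```text
time: 4.17
ee_pos: [0.5187, -0.16, 0.0681]
tcp_rot: [180.0, 0.0, 93.0]
wrist_force: [0.3, 0.7, 0.9]
opening: 0.0007
grasp_force: 0.6
time: 4.5
ee_pos: [0.5187, -0.16, 0.0679]
tcp_rot: [180.0, 0.0, 93.0]
wrist_force: [0.1, 1.1, 1.6]
opening: -0.0001
grasp_force: 1.2
```

The fingers closed on nothing, so I look.

Run:
```python
from h import *
w=grab('wrist','w3'); s=grab('scene','s3'); t=grab('top','t3')
r=lambda i,w,h:cv2.resize(i,(w,h),interpolation=cv2.INTER_CUBIC)
o=np.hstack([r(s['img'][135:275,160:340],400,312),r(w['img'],400,312)])
cv2.imwrite('pics/crop3.png',o[:,:,::-1])
```

```text
(no output)
```

View pics/crop3.png

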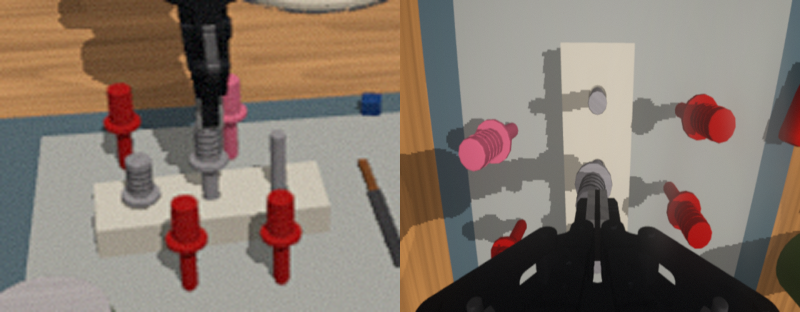

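Run:
```python
from h import *
for n in ['w3','s3','t3']:
    c=load(n); print(n,'tcp',proj(c,(.5187,-.16,.068)),'knobtop',proj(c,(.5187,-.16,.101)),'collar',proj(c,(.5187,-.16,.067)))
r=lambda i,w,h:cv2.resize(i,(w,h),interpolation=cv2.INTER_CUBIC)
o=np.hstack([r(load('s3')['img'][160:240,210:290],400,400),r(load('w3')['img'][200:300,270:370],400,400)])
cv2.imwrite('pics/crop4.png',o[:,:,::-1])
```

```text
w3 tcp [315.11161243 236.09011502] knobtop [315.16741701 263.3236561 ] collar [315.11021254 235.40537272]
s3 tcp [253.92610955 205.92811376] knobtop [253.11346684 191.41371177] collar [253.95020034 206.3596035 ]
t3 tcp [374.79812503 205.11293914] knobtop [377.32524032 201.61697414] collar [374.72495547 205.21414709]
```

View pics/crop4.png

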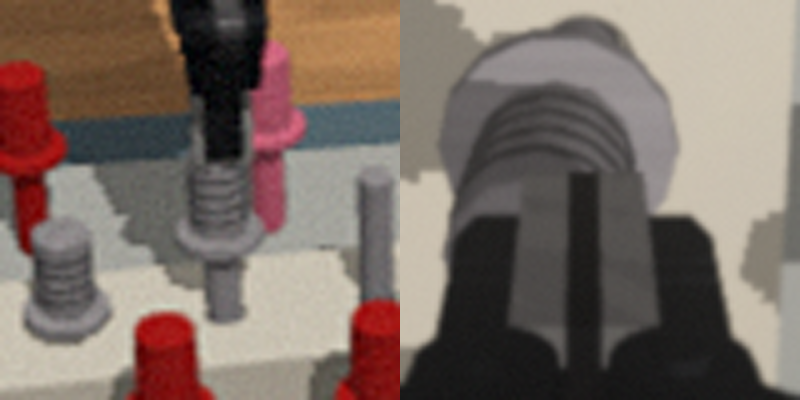

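The reported TCP is about 34 mm beyond the real finger tips. Two things show this. In the scene view the shut tips sit just above the knob top at row ≈192, and in the wrist view the tip edge at (316,243) puts them at about z 0.10. Lateral alignment is good. I'll open, descend about 27 mm further while watching the force, then close.

```bash
python3 -m handwheel '{"gripper":[1,1,1,1,1,1,1,1],"slide":[[0,0,-10],[0,0,0],[0,0,0],[0,0,0],[0,0,0],[0,0,0],[0,0,0],[0,0,0]],"yaw":[0,0,0,0,0,0,0,0]}'; python3 -m handwheel '{"gripper":[1,1,1,1,1,1,1],"slide":[[0,0,12],[0,0,12],[0,0,7],[0,0,6],[0,0,0],[0,0,0],[0,0,0]],"yaw":[0,0,0,0,0,0,0]}'
```

```text
time: 5.32
ee_pos: [0.5184, -0.1599, 0.0776]
tcp_rot: [-180.0, -0.0, 93.0]
wrist_force: [-0.4, -0.4, 0.3]
opening: 0.0854
grasp_force: 0.0
time: 5.9
ee_pos: [0.5187, -0.16, 0.0411]
tcp_rot: [180.0, 0.0, 93.0]
wrist_force: [1.0, 0.4, -1.3]
opening: 0.0855
grasp_force: 0.0
```

```bash
python3 -m handwheel '{"gripper":[-1,-1,-1,-1,-1,-1,-1,-1],"slide":[[0,0,0],[0,0,0],[0,0,0],[0,0,0],[0,0,0],[0,0,0],[0,0,0],[0,0,0]],"yaw":[0,0,0,0,0,0,0,0]}' 60
python3 - <<'E'
from h import *
w=grab('wrist','w5'); s=grab('scene','s5')
r=lambda i,w,h:cv2.resize(i,(w,h),interpolation=cv2.INTER_CUBIC)
o=np.hstack([r(s['img'][160:240,210:290],400,400),r(w['img'][200:300,270:370],400,400)])
cv2.imwrite('pics/crop5.png',o[:,:,::-1])
E
```

```text
time: 6.57
ee_pos: [0.5186, -0.16, 0.0411]
tcp_rot: [180.0, 0.0, 93.0]
wrist_force: [-1.0, -0.2, 3.7]
opening: 0.02
grasp_force: 58.5
```

View pics/crop5.png

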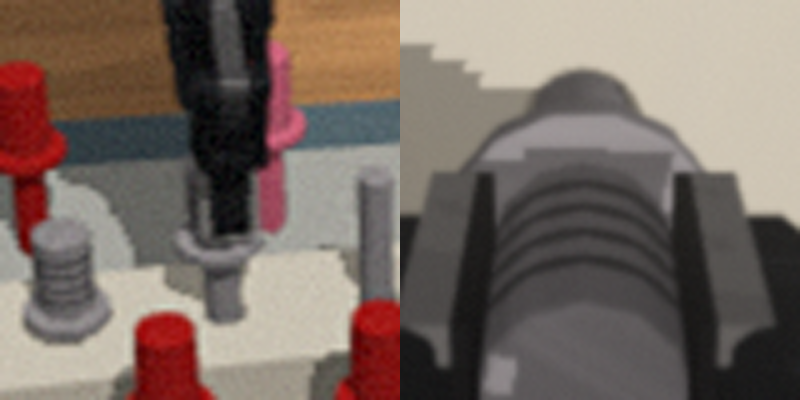

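The wrist view shows the knob squarely between the pads with the collar clear below them (grip 58 N, opening 20 mm). I lift and carry it short of the fork, then look down with the wrist camera.

```bash
python3 -m handwheel '{"gripper":[-1,-1,-1,-1,-1,-1],"slide":[[0,0,-20],[0,0,-30],[0,0,-30],[0,0,-30],[0,0,-10],[0,0,0]],"yaw":[0,0,0,0,0,0]}'; python3 -m handwheel '{"gripper":[-1,-1,-1,-1,-1,-1,-1,-1],"slide":[[40,-1,0],[40,-1,0],[40,-1,0],[40,-1,0],[40,-1,0],[40,-2,0],[0,0,0],[0,0,0]],"yaw":[0,0,0,0,0,0,0,0]}'; python3 -m handwheel '{"gripper":[-1,-1],"slide":[[0,0,0],[0,0,0]],"yaw":[0,0]}'
python3 - <<'E'
from h import *
c=grab('wrist','w6'); print(proj(c,(.4986,.1404,.07))); print(sensors.get_obs()['ee_pos'])
E
```

```text
time: 7.17
ee_pos: [0.5197, -0.1603, 0.1632]
tcp_rot: [179.8, 0.1, 93.0]
wrist_force: [0.7, -0.2, -1.0]
opening: 0.02
grasp_force: 59.3
time: 7.83
ee_pos: [0.4981, 0.0813, 0.1585]
tcp_rot: [-179.8, 0.0, 93.2]
wrist_force: [0.6, -0.7, -2.4]
opening: 0.0203
grasp_force: 59.2
time: 8.0
ee_pos: [0.4988, 0.0785, 0.1596]
tcp_rot: [-179.9, 0.0, 92.9]
wrist_force: [-0.7, 0.6, -0.3]
opening: 0.02
grasp_force: 59.2
[319.04469689 115.05639782]
[0.49898375 0.07825604 0.15997041]
```

View pics/w6.png

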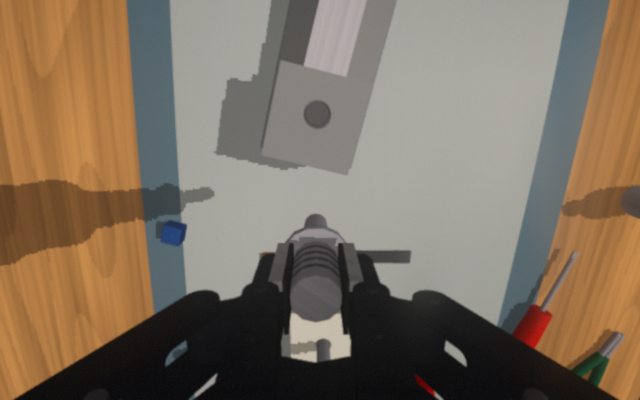

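The hole shows clearly at about (317,114) and the held pin hangs straight below the pads. I fit the hole contour and triangulate.

Run:
```python
from h import *
np.set_printoptions(precision=4,suppress=True)
s,t,w=load('scene0'),load('top0'),load('w6')
g=cv2.cvtColor(w['img'],cv2.COLOR_RGB2GRAY)[92:136,295:341]
_,m=cv2.threshold(g,0,255,cv2.THRESH_BINARY_INV+cv2.THRESH_OTSU)
cs=[k for k in cv2.findContours(m,cv2.RETR_EXTERNAL,cv2.CHAIN_APPROX_NONE)[0] if 200<cv2.contourArea(k)<1500]
for k in cs:
    e=cv2.fitEllipse(k); uv=(e[0][0]+295,e[0][1]+92); print(uv,e[1])
    print(onz(w,uv,.07)); print(tri((s,(403,188.1)),(t,(224.6,214.1)),(w,uv)),tri((t,(224.6,214.1)),(w,uv)))
```

```text
(316.9932498931885, 114.08783721923828) (26.478572845458984, 27.732114791870117)
[0.497 0.141 0.07 ]
(array([0.498 , 0.1412, 0.0708]), [np.float64(0.001890045073462889), np.float64(0.0018150111506504436), np.float64(0.0010348440688309761)]) (array([0.4979, 0.1404, 0.0688]), [np.float64(0.0010814820830314289), np.float64(0.001081482083031494)])
```

```bash
python3 -m handwheel '{"gripper":[-1,-1,-1,-1,-1,-1,-1,-1],"slide":[[31,0.5,0],[31.5,0.5,0],[0,0,0],[0,0,0],[0,0,25],[0,0,25],[0,0,0],[0,0,0]],"yaw":[0,0,0,0,0,0,0,0]}'; python3 -m handwheel '{"gripper":[-1,-1,-1],"slide":[[0,0,0],[0,0,0],[0,0,0]],"yaw":[0,0,0]}';  python3 - <<'E'
from h import *
w=grab('wrist','w7'); s=grab('scene','s7');t=grab('top','t7'); print(sensors.get_obs()['ee_pos'])
r=lambda i,w,h:cv2.resize(i,(w,h),interpolation=cv2.INTER_CUBIC)
o=np.hstack([r(s['img'][150:230,363:443],400,400),r(w['img'][180:300,260:380],400,400)])
cv2.imwrite('pics/crop7.png',o[:,:,::-1])
E
```

```text
time: 8.72
ee_pos: [0.4961, 0.1404, 0.1101]
tcp_rot: [-179.9, 0.0, 92.9]
wrist_force: [0.9, 0.7, -0.9]
opening: 0.0201
grasp_force: 59.2
time: 8.97
ee_pos: [0.4976, 0.1417, 0.1123]
tcp_rot: [179.9, -0.0, 93.0]
wrist_force: [-0.2, -0.4, -1.6]
opening: 0.0204
grasp_force: 59.2
[0.49717017 0.1418662  0.11151926]
```

View pics/crop7.png

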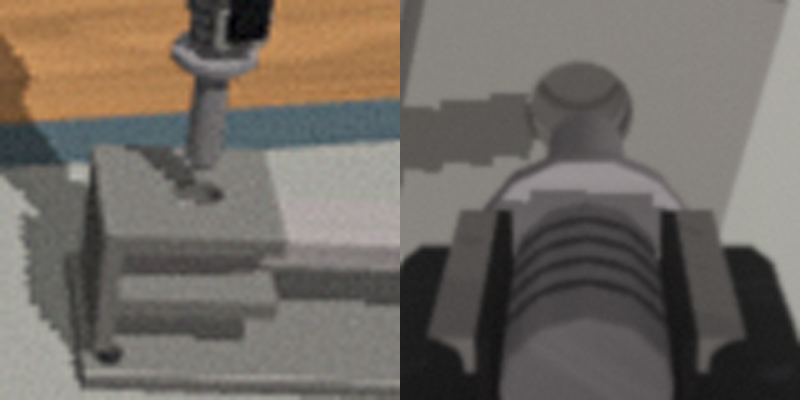

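The tip is right over the hole, about 1 mm to the right in the wrist view. I descend in slow steps and watch the force.

```bash
python3 -m handwheel '{"gripper":[-1,-1,-1,-1,-1,-1],"slide":[[0,-0.7,6],[0,0,6],[0,0,6],[0,0,6],[0,0,0],[0,0,0]],"yaw":[0,0,0,0,0,0]}'
```

```text
time: 9.62
ee_pos: [0.4957, 0.1417, 0.0861]
tcp_rot: [-179.9, 0.0, 93.0]
wrist_force: [0.2, 0.6, -1.9]
opening: 0.0202
grasp_force: 59.2
```

```bash
python3 -m handwheel '{"gripper":[-1,-1,-1,-1,-1,-1],"slide":[[0,0,5],[0,0,5],[0,0,5],[0,0,5],[0,0,0],[0,0,0]],"yaw":[0,0,0,0,0,0]}'
```

```text
time: 10.12
ee_pos: [0.4959, 0.1417, 0.0663]
tcp_rot: [-180.0, 0.0, 93.0]
wrist_force: [0.0, 0.4, -1.7]
opening: 0.0205
grasp_force: 59.2
```

```bash
python3 -m handwheel '{"gripper":[-1,-1,-1,-1,-1,-1],"slide":[[0,0,5],[0,0,5],[0,0,3],[0,0,2],[0,0,0],[0,0,0]],"yaw":[0,0,0,0,0,0]}'
```

```text
time: 10.62
ee_pos: [0.4961, 0.1418, 0.0517]
tcp_rot: [-180.0, 0.0, 93.0]
wrist_force: [0.6, -1.2, -2.0]
opening: 0.0202
grasp_force: 59.2
```

```bash
python3 -m handwheel '{"gripper":[-1,-1,-1,-1],"slide":[[0,0,1],[0,0,1],[0,0,0],[0,0,0]],"yaw":[0,0,0,0]}'
```

```text
time: 10.95
ee_pos: [0.4961, 0.1418, 0.0498]
tcp_rot: [180.0, 0.0, 93.0]
wrist_force: [0.6, 0.7, -2.3]
opening: 0.0201
grasp_force: 59.2
```

```bash
python3 -m handwheel '{"gripper":[0.2,0.2,0.2,0.2,0.2,0.2],"slide":[[0,0,0],[0,0,0],[0,0,0],[0,0,0],[0,0,0],[0,0,0]],"yaw":[0,0,0,0,0,0]}'; python3 -m handwheel '{"gripper":[0.2,0.2,0.2,0.2,0.2,0.2,0.2,0.2],"slide":[[0,0,-15],[0,0,-25],[0,0,-30],[0,0,-30],[-30,0,-10],[-30,0,0],[0,0,0],[0,0,0]],"yaw":[0,0,0,0,0,0,0,0]}'
python3 - <<'E'
from h import *
w=grab('wrist','w8'); s=grab('scene','s8');t=grab('top','t8')
r=lambda i,w,h:cv2.resize(i,(w,h),interpolation=cv2.INTER_CUBIC)
o=np.hstack([r(s['img'][150:230,200:440],400,300),r(s['img'][150:230,363:443],400,300)]);o=np.vstack([o,np.hstack([r(w['img'],400,250),r(w['img'][50:150,240:400],400,250)])])
cv2.imwrite('pics/crop8.png',o[:,:,::-1])
E
```

```text
time: 11.45
ee_pos: [0.4962, 0.1418, 0.0499]
tcp_rot: [180.0, -0.0, 93.0]
wrist_force: [-0.1, -0.3, 0.4]
opening: 0.051
grasp_force: 0.0
time: 12.12
ee_pos: [0.4994, 0.0809, 0.16]
tcp_rot: [180.0, -0.0, 92.8]
wrist_force: [-0.1, 0.4, -0.6]
opening: 0.0515
grasp_force: 0.0
```

View pics/crop8.png

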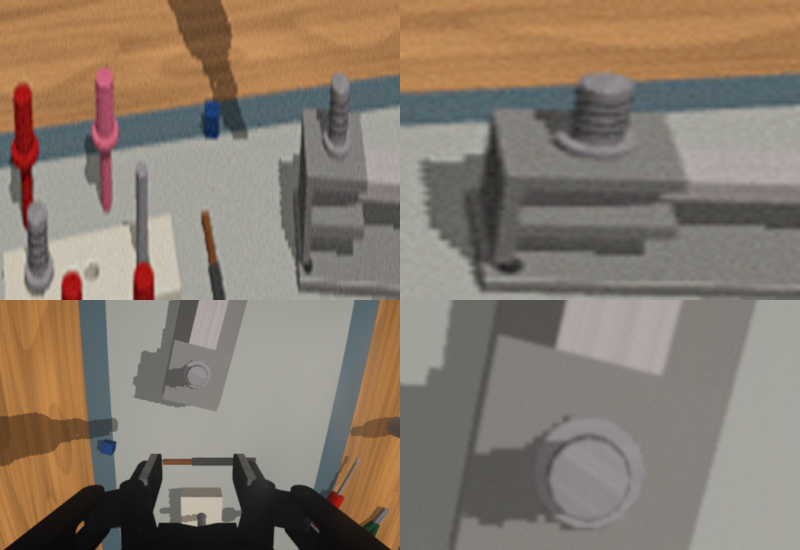

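The pin stands upright with its collar flat on the fork (scene ≈ (402,178)). The short and headless pins still stand in the block, and the gripper is clear.

```bash
python3 -c "
from workcell import ticket; print(ticket.job_done())"
```

```text
the job is handed in; nothing more can be done
None
```

The lock pin is through the fork, upright with its collar down on the fork and released; the short and headless pins still stand in the block, and the job was handed in at about 12 s of the 42 s limit (no verdict was returned).

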